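# Fit the repaired control board and lock it

## Task

Take the repaired green control board out of the wooden stand and slide it all the way down into the leaning slot of the opened control unit, pressing until it bottoms on the floor of the slot but without forcing it. Then push the red-headed locking pin through the hole in the board until its head rests against the yellow fork. Leave the other things on the bench where they are.

Things in the scene. Friction and masses are not known exactly. Their poses are not given: they have to be found in the camera images.
- board: green circuit board, loose, 0.2 kg, 100 (x) by 6 (y) by 120 mm (z). Origin: middle of its bottom edge; z points up to the top edge, where an aluminium grip strip 10 mm thick covers x -48 to 18, z 106 to 120. A brass lug at the +x top corner has a 10 mm square hole through the thickness at x 38, z 104. Starts upright in the groove of the stand, standing on its bottom edge.
- stand: fixed wooden block 130 by 70 by 45 mm with a groove along its x axis, 8 mm wide and 35 mm deep; origin at the centre of its underside, z up, groove floor at z 10.
- chassis: opened control unit, fixed: steel tray 230 (x) by 180 (y) mm with parts up to 62 mm high and the leaning slot in the middle; origin at the centre of its underside, z up. More than 60 N between board and unit breaks the board.
- slot: grey leaning slot, part of the unit. Origin: middle of the slot floor; x along the slot's length, y across it, z up out of the mouth, leaning 30 degrees from vertical towards the unit's -x side. The seated board has its origin and axes on these. Clear gap 8 mm in y, 104 mm in x; end rails reach z 92. The guides are 18 mm wide over the outside.
- slot_mouth (a point): middle of the slot's mouth, 104 mm above its floor along slot z. The grey walls end at z 100 in lips flared from 8 to 13 mm wide up to z 104 (outside width 18 mm), from x -57 to 22.
- fork (a point): top of the gap of the yellow fork at the slot's +x end: x 22 to 57, two cheeks from 4 to 18 mm either side of the gap, straight to z 114 and flared from 8 to 13 mm wide up to this point at z 118. The brass lug of the board goes between them.
- socket_start (a point): 10 mm above the slot floor: here the board first meets the black socket inside (x -25 to 25), which gives way under about 9 N down to the floor and stays where it is pushed.
- lock_pin (a joint): travel (m) of the captive locking pin along the slot's -y: 0 drawn out, 0.034 home with the head against the fork; rubs with about 2.5 N. The steel pin is 6 mm thick with a pointed tip, at slot x 38, z 104; it passes only when the board is down.
- pin_head (a point): centre of the outer face of the pin's red head, a disc 22 mm across and 8 mm thick, axis along slot y; at slot y 60 mm when drawn out, 26 mm when home. It is pushed towards the slot's -y.
- screwdriver: loose screwdriver with orange handle, 170 mm, lying; leave alone.
- reel: loose green reel, 68 mm across, 28 mm high, origin under its centre; leave alone.
- meter: loose yellow multimeter, 150 by 75 by 41 mm, lying, origin under its centre; leave alone.
- mug: loose white mug, 80 mm across, 95 mm high, origin under its centre; leave alone.
- carton: loose blue carton, 90 by 60 by 50 mm, origin under its centre; leave alone.
- spray: loose red spray can, 52 mm across, 150 mm high, origin under its centre; leave alone.
Things that resemble listed ones, but are neither listed nor needed, are in the scene too. Several things have the shape of the board; the one meant has the colours described above.

How it is judged:
By the outcome, as a careful person would: the job done as asked, in the order asked, and still so for the second after the job is handed in, with the robot touching nothing.
It also fails if it takes over 62 s, if anything falls off the work surface, if the arm or the gripper's body presses on something with over 40 N, if the wrist force passes 120 N, or if a joint passes its speed limit or range.

## Robot

A 6-joint arm with a two-finger parallel gripper is mounted at the origin on the work surface. World frame = base frame: x ahead of the robot, y to its left, z up, the work surface at z = 0. Lengths are in m, angles in rad, forces in N, time in s.
With the tool pointing down it reaches from about 0.375 to 0.9 m from the base axis. Payload 3.1 kg.
Tool frame: the origin (TCP) lies on the centre line of the jaws, within the pads' length; the fingertips stand robot.tip_reach ahead of it and the grasp point (between the pads) lies 8 mm behind it (robot.tip_reach is the distance from the TCP to the fingertips, in m); z points along the fingers, y is the line along which they close (so a half turn about z gives the same grasp; the last joint's range is limited). The gripper opens to 87 mm and grips with 3 to 60 N. Pads are 19 mm wide; open, the fingers measure 117 mm over their backs; the gripper's body (75 mm by 190 mm) begins 51 mm behind the grasp point.
Start: joints at [1.004, 0.527, 1.433, -0, 1.181, -0.178], TCP at [0.237, 0.578, 0.234] pointing down, gripper open.
Joint ranges: [-3.08, 3.08], [-0.75, 2.2], [0.22, 2.44], [-1.43, 4.57], [0, 2.65], [-2.85, 2.85]. Speed limits (rad/s): [2.79, 2.79, 3.14, 3.14, 3.14, 3.14].

## Interface

Orientations are given as a unit quaternion [x, y, z, w].
In Python, from rig import robot gives the robot as it stands.
- The arm moves only by the tool jog_arm, never from a script. Its argument "motion" is one flat list of numbers, 7 for each row, row after row: the shift along the tool's x, y, z scaled (see below), then the turn, a rotation vector about the tool's x, y, z scaled (see below), then the gripper's target within -1 to 1 (shut at 1, half-way at 0, fully open at -1). In form: [x, y, z, rx, ry, rz, hand, x, y, z, rx, ry, rz, hand, ...]. A call has 1 to 12 rows; each row shifts and turns the commanded pose from where the row before left it, along the tool's axes as they then stand; what a row does not reach is not made up. The controller multiplies each number of a shift by 4 cm and each number of a turn by 4 degrees. A row lasts 1/8 s, in which the tool goes at most 62.5 mm and 10.7 degrees, less where a joint would pass 70% of its speed; a pose out of reach is approached as far as the arm can. A call with a number of a shift or a turn outside -1 to 1 is refused whole. A call with a gripper value outside its range is refused whole. The fingers move at their own pace and stop on an object; "grip_force" is the grip in N (left out, the last holds). Time passes only in rows, so rows that do not move let the fingers close. It gives the time, the measured TCP pose, the force, the opening and the grip force at its end, in the units of the state.
- robot.get_obs(): the state, without advancing time (a new reading comes with each control period).
- robot.camera(name): name is "scene" or "top" or "wrist"; returns the picture (420x560x3 uint8, blue, green, red); there is no depth.
- robot.calibration(name): a dict with "fx", "fy", "cx", "cy" (pixels), "R" (3x3) and "t" (3): a world point X has camera coordinates R X + t; the wrist camera has in their place "T_tool_cam" (4x4, takes a point from camera to tool coordinates, whose origin is the TCP and whose axes are the flange's). Camera axes: x right, y down, z forward; pixel columns grow to the right and rows downward; lengths in m; the calibration is good to about 2 mm. The wrist camera is an equidistant fisheye: a pixel r from the principal point sees the ray r / f radians off the axis. A picture is of the moment at which its call begins: read the wrist's pose just before it. calibration takes no time and is no camera call.
- robot.hand_in(): hands the job in; it is judged then, once.
The state is a dict: "time": time; "q": joint angles; "joint_velocities": joint speeds; "joint_torque": joint torques, N m; "position": TCP position; "tool_rot": TCP orientation; "ft_force": force on the tool from outside, world axes, zero at the start; "moment": the same for the moment, N m; "grip_width": finger opening in m; "grip_force": force on a finger pad.
Only numpy, scipy, OpenCV 4.12 (cv2) and the standard library are available. Lean on these libraries where they do the work, as an engineer would, in place of code of your own. Each camera call takes 0.05 s, during which the arm holds its last target. There are 200 camera calls.

## Working session

There is one attempt and no reset: what is moved stays moved. The work goes in short steps, Python scripts to look and compute and a tool call to move; the robot and the scene stay as the last step left them, time stands still between calls to the robot, and variables do not carry over. Pictures are saved under pics/ and viewed, at most 10 in all, crops included, and the job is handed in when it is done.

Besides the shell and the picture viewer there is one more tool, called after ">>>" in YAML: its name, and indented under it one key for each argument. jog_arm: Moves the arm, as the interface text tells. Shifts and turns lie within -1 to 1; 1 stands for 4 cm of shift or 4 degrees of turn. Its arguments: {"type":"object","properties":{"motion":{"type":"array","items":{"type":"number"}},"grip_force":{"type":"number"}},"required":["motion"]}

```bash
ls; mkdir -p pics
python3 - <<'E'
from rig import robot
import cv2,numpy as np,json
for n in("scene","top"):
    im=robot.camera(n);cv2.imwrite(f"pics/{n}0.png",im)
    print(n,{k:np.round(v,4).tolist() for k,v in robot.calibration(n).items()})
print({k:np.round(v,4).tolist() for k,v in robot.calibration("wrist").items()})
print(robot.tip_reach,robot.get_obs())
E
```

```text
pics
scene {'fx': 405.3936, 'fy': 405.3936, 'cx': 278.8021, 'cy': 214.8272, 'R': [[-0.8325, 0.5539, -0.0119], [0.316, 0.4571, -0.8314], [-0.4551, -0.6959, -0.5555]], 't': [0.473, -0.0606, 1.4428]}
top {'fx': 464.8965, 'fy': 464.8965, 'cx': 286.9222, 'cy': 208.8577, 'R': [[0.1254, -0.9921, -0.0017], [-0.966, -0.1217, -0.2283], [0.2263, 0.0303, -0.9736]], 't': [-0.0567, 0.5903, 1.1249]}
{'fx': 325.1923, 'fy': 325.1923, 'cx': 280.7685, 'cy': 207.4146, 'T_tool_cam': [[-0.0006, -0.9564, -0.2922, 0.0794], [1.0, -0.0005, -0.0006, -0.0009], [0.0004, -0.2922, 0.9564, -0.1512], [0.0, 0.0, 0.0, 1.0]]}
0.011 {'time': 0.1, 'q': array([ 1.00354702e+00,  5.28427170e-01,  1.43377098e+00,  6.31364888e-06,
        1.18138000e+00, -1.78513221e-01]), 'joint_velocities': array([ 0.00184295, -0.00081114, -0.00252649, -0.00191912,  0.00315846,
        0.00055661]), 'joint_torque': array([-6.46478184e-04, -4.40989995e+01, -1.77150553e+01,  6.34937757e-02,
        5.34200482e-02, -2.96310816e-05]), 'position': array([0.23652026, 0.57783451, 0.23263731]), 'tool_rot': array([ 1.93147600e-01,  9.81169210e-01, -9.23463404e-04, -3.64376582e-04]), 'ft_force': array([ 0.28517479,  0.36496815, -0.02330972]), 'moment': array([0.04053372, 0.01695974, 0.01653932]), 'grip_force': 0.0, 'grip_width': 0.08698496002651673}
```

View pics/scene0.png

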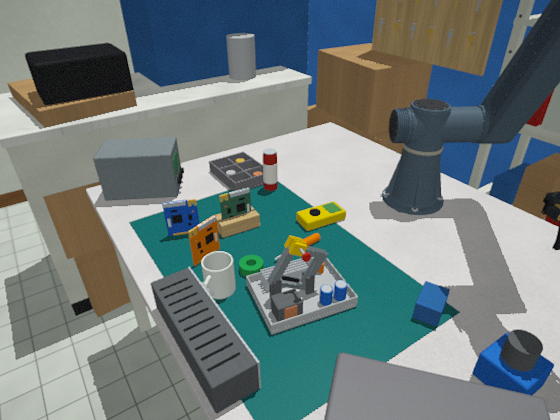

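View pics/top0.png

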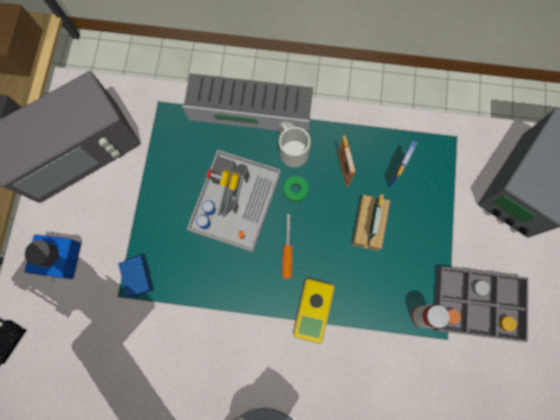

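Board candidates are the green one in the wooden stand (scene 237,205; top 376,215), the blue board (scene 182,217; top 403,163) and the orange board (scene 205,240; top 347,160). I choose the green one in the wooden stand. The unit is at top (235,200) with the yellow fork at (229,181) and the red head at (212,174). Next is a close crop to check.

Run:
```python
import cv2,numpy as np
s=cv2.imread("pics/scene0.png");t=cv2.imread("pics/top0.png")
def c(im,x,y,w,h): return cv2.resize(im[y:y+h,x:x+w],(400,300),interpolation=cv2.INTER_CUBIC)
a=np.vstack([np.hstack([c(s,205,180,80,60),c(t,340,185,80,60)]),np.hstack([c(s,240,230,120,90),c(t,180,145,120,90)])])
cv2.imwrite("pics/c1.png",a)
```

```text
(no output)
```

View pics/c1.png

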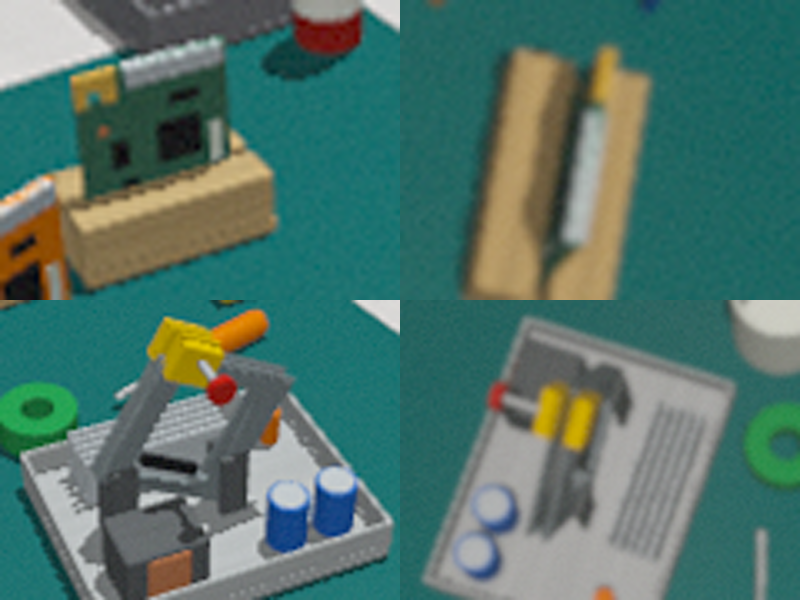

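The crop confirms it: the green board with the aluminium strip and brass lug stands in the wooden stand, with its +x end at the top of the top view. The slot leans in its own plane, towards world -x. The red pin head is on its +y side, at the left of the top view.

```bash
cat > h.py <<'E'
from rig import robot
import cv2,numpy as np
from scipy.spatial.transform import Rotation as Rn
def ray(name,uv,obs=None):
    c=robot.calibration(name)
    p=np.atleast_2d(uv).astype(float)
    d=np.c_[(p[:,0]-c["cx"])/c["fx"],(p[:,1]-c["cy"])/c["fy"]]
    if name=="wrist":
        th=np.linalg.norm(d,axis=1,keepdims=True)
        d=np.c_[d/np.maximum(th,1e-9)*np.sin(th),np.cos(th)]
        T=np.array(c["T_tool_cam"]);R=Rn.from_quat(obs["tool_rot"]).as_matrix()
        return obs["position"]+R@T[:3,3],d@(R@T[:3,:3]).T
    R=np.array(c["R"]);d=np.c_[d,np.ones(len(d))]@R
    return -R.T@np.array(c["t"]),d/np.linalg.norm(d,axis=1,keepdims=True)
def plane(name,uv,z,obs=None,n=(0,0,1)):
    "hit of the rays on n.X=z"
    o,d=ray(name,uv,obs);n=np.array(n,float)
    return o+d*((z-o@n)/(d@n))[:,None]
def cross(r1,r2):
    (a,d),(b,e)=r1,r2;d=d[0];e=e[0]
    s=np.linalg.lstsq(np.c_[d,-e],b-a,rcond=None)[0]
    p,q=a+s[0]*d,b+s[1]*e
    return (p+q)/2,np.linalg.norm(p-q)
def shot(fn):
    o=robot.get_obs();im=robot.camera("wrist");cv2.imwrite("pics/"+fn,im);return o,im
def jog(target_p,target_R,obs):
    "shift (tool axes, units of 4cm) and rotvec (units 4deg) to target"
    R=Rn.from_quat(obs["tool_rot"]).as_matrix()
    return R.T@(target_p-obs["position"])/.04,Rn.from_matrix(R.T@target_R).as_rotvec(degrees=True)/4
E
python3 - <<'E'
from h import *
np.set_printoptions(precision=4,suppress=True)
print(plane("top",[[378,206],[376,234]],.130))
print("lug",plane("top",[[381,197]],.130))
def cr(x,y):return [180+(x-400)/3.333,145+(y-300)/3.333]
print("chassis",plane("top",[cr(525,318),cr(735,380),cr(425,580)],.02))
red=[]
for n in("top","scene"):
    im=cv2.imread(f"pics/{n}0.png").astype(int);b,g,r=im[...,0],im[...,1],im[...,2]
    m=((r>130)&(g<60)&(b<60)).astype(np.uint8)
    k,l,s,c=cv2.connectedComponentsWithStats(m)
    print(n,[(c[i],s[i,4]) for i in range(1,k) if s[i,4]>8])
def sc(x,y):return [240+x/3.333,230+(y-300)/3.333]
print("head",cross(ray("top",cr(497,397)),ray("scene",sc(222,388))))
print("forktop+",cross(ray("top",cr(580,420)),ray("scene",sc(170,335))))
E
```

```text
[[ 0.6132 -0.2031  0.13  ]
 [ 0.5436 -0.204   0.13  ]]
lug [[ 0.6366 -0.2086  0.13  ]]
chassis [[0.7441 0.2297 0.02  ]
 [0.7125 0.0506 0.02  ]
 [0.5167 0.2734 0.02  ]]
top [(array([208.75  , 173.3333]), np.int32(12))]
scene [(array([305.6818, 254.8182]), np.int32(22))]
head (array([0.6303, 0.2097, 0.169 ]), np.float64(0.0007855769119814842))
forktop+ (array([0.6236, 0.1455, 0.1701]), np.float64(0.0070676004245246))
```

```bash
cat >> h.py <<'E'
def slotR(yaw,lean=30): return (Rn.from_euler("z",yaw,degrees=True)*Rn.from_euler("y",-lean,degrees=True)).as_matrix()
def toolR(S): return S@np.diag([-1,1,-1.])
np.set_printoptions(precision=4,suppress=True)
E
python3 - <<'E'
from h import *
S=slotR(-10.9);print(S)
print(jog(np.array([.538,.166,.237]),toolR(S),robot.get_obs()))
E
```

```text
[[ 0.8504  0.1891 -0.491 ]
 [-0.1638  0.982   0.0945]
 [ 0.5     0.      0.866 ]]
(array([-10.877 ,  -6.6712,  -0.0999]), array([-0.7711, -7.483 , -2.7708]))
```

>>> jog_arm:
  motion: [-0.99,-0.606,0,0,0,0,-1,-0.99,-0.606,0,0,0,0,-1,-0.99,-0.606,0,0,0,0,-1,-0.99,-0.606,0,0,0,0,-1,-0.99,-0.606,0,0,0,0,-1,-0.99,-0.606,0,0,0,0,-1,-0.99,-0.606,0,0,0,0,-1,-0.99,-0.606,0,0,0,0,-1,-0.99,-0.606,0,0,0,0,-1,-0.99,-0.606,0,0,0,0,-1,-0.99,-0.606,0,0,0,0,-1]

```text
time: 1.48
position: [0.5394, 0.1651, 0.2332]
tool_rot: [0.193, 0.981, -0.0, -0.0]
ft_force: [0.4, -0.1, -1.0]
grip_width: 0.0873
grip_force: 0.0
```

>>> jog_arm:
  motion: [0,0,0,-0.096,-0.935,-0.346,-1,0,0,0,-0.096,-0.935,-0.346,-1,0,0,0,-0.096,-0.935,-0.346,-1,0,0,0,-0.096,-0.935,-0.346,-1,0,0,0,-0.096,-0.935,-0.346,-1,0,0,0,-0.096,-0.935,-0.346,-1,0,0,0,-0.096,-0.935,-0.346,-1,0,0,0,-0.096,-0.935,-0.346,-1,0,0,0,0,0,0,-1,0,0,0,0,0,0,-1]

```text
time: 2.72
position: [0.5394, 0.1665, 0.2337]
tool_rot: [0.092, 0.961, -0.024, 0.258]
ft_force: [-0.1, 0.2, 0.8]
grip_width: 0.0868
grip_force: 0.0
```

Run:
```python
from h import *
o,im=shot("w1.png");print(o["position"],o["tool_rot"],o["q"],o["time"])
np.save("o1.npy",o,allow_pickle=True)
```

```text
[0.5394 0.1665 0.2337] [ 0.0924  0.9615 -0.0237  0.2579] [ 0.2017  0.3444  1.9237 -0.4777  0.4255 -0.785 ] 2.725
```

View pics/w1.png

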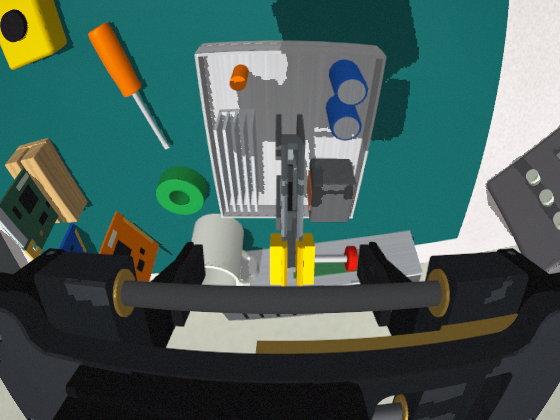

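The wrist view looks along slot z. The slot runs vertically near column 291, the yellow fork is at (292,258), the red head at (351,259), and the mug is clear behind. I'll zoom in to measure.

Run:
```python
import cv2
im=cv2.imread("pics/w1.png")
c=im[110:290,255:375];c=cv2.rotate(c,cv2.ROTATE_90_COUNTERCLOCKWISE)
cv2.imwrite("pics/c2.png",cv2.resize(c,(800,533),interpolation=cv2.INTER_CUBIC))
```

```text
(no output)
```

View pics/c2.png

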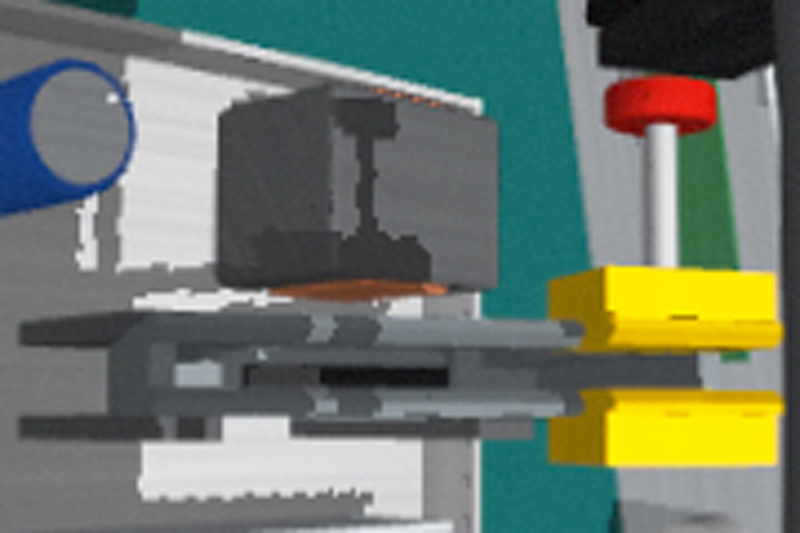

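>>> jog_arm:
  motion: [-0.8,0,0,0,0,0,-1,-0.8,0,0,0,0,0,-1,0,0,0,0,0,0,-1,0,0,0,0,0,0,-1]

```text
time: 3.28
position: [0.592, 0.1557, 0.2645]
tool_rot: [0.092, 0.962, -0.024, 0.257]
ft_force: [-0.5, 0.2, 0.3]
grip_width: 0.0867
grip_force: 0.0
```

Run:
```python
from h import *
o,im=shot("w2.png");print(o["position"],o["tool_rot"],o["time"])
np.save("o2.npy",o,allow_pickle=True)
hsv=cv2.cvtColor(im,cv2.COLOR_BGR2HSV)
y=cv2.inRange(hsv,(20,150,90),(35,255,255));r=cv2.inRange(hsv,(0,170,90),(6,255,255))|cv2.inRange(hsv,(174,170,90),(180,255,255))
for m in(y,r):
    k,l,s,c=cv2.connectedComponentsWithStats(m);print([(s[i].tolist(),c[i]) for i in range(1,k) if s[i,4]>40])
c=im[70:250,230:350];c=cv2.rotate(c,cv2.ROTATE_90_COUNTERCLOCKWISE)
cv2.imwrite("pics/c3.png",cv2.resize(c,(800,533),interpolation=cv2.INTER_CUBIC))
```

```text
[0.592  0.1557 0.2645] [ 0.0924  0.9618 -0.0242  0.2566] 3.275
[([8, 0, 51, 20, 554], array([26.8574,  6.5487])), ([270, 163, 19, 53, 939], array([278.9148, 189.6305])), ([297, 163, 22, 53, 998], array([307.4429, 189.3637])), ([15, 197, 18, 23, 148], array([ 23.5068, 209.3851])), ([38, 234, 11, 18, 94], array([ 42.6809, 242.9894])), ([113, 269, 22, 48, 449], array([121.1514, 292.2472])), ([428, 269, 21, 48, 455], array([440.2857, 292.1648])), ([257, 314, 260, 39, 3183], array([389.18  , 338.4596])), ([395, 395, 13, 25, 129], array([402.814 , 405.5659]))]
[([350, 175, 15, 26, 307], array([357.3648, 187.5831]))]
```

View pics/c3.png

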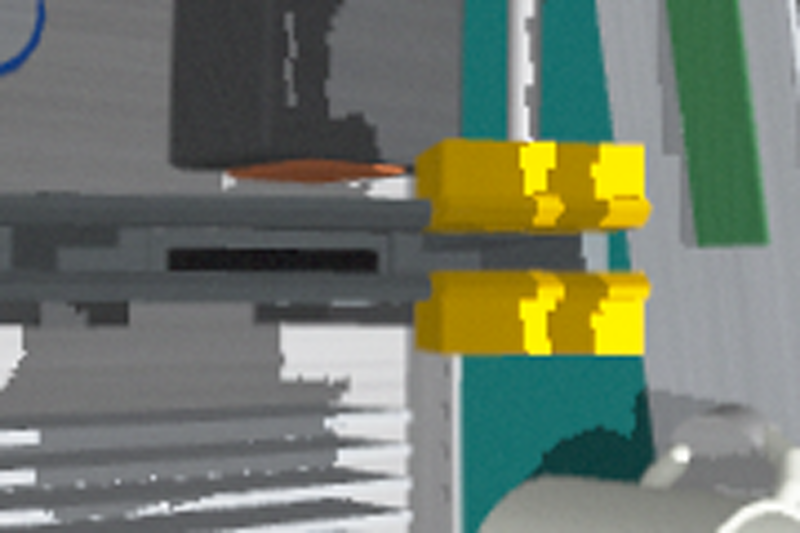

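The second view is nearly straight down the slot. The fork top corners are at crop (443,142), (443,355), (644,143) and (644,355), and the black socket is visible inside. I'll fit the slot pose from both views.

```bash
cat > fit.py <<'E'
from h import *
from scipy.optimize import least_squares
def cam(o):
    c=robot.calibration("wrist");T=np.array(c["T_tool_cam"]);R=Rn.from_quat(o["tool_rot"]).as_matrix()
    return c,o["position"]+R@T[:3,3],R@T[:3,:3]
def proj(o,P):
    c,t,R=cam(o);p=(P-t)@R;rr=np.linalg.norm(p[:,:2],axis=1);th=np.arctan2(rr,p[:,2])
    return np.c_[c["cx"]+c["fx"]*th*p[:,0]/rr,c["cy"]+c["fy"]*th*p[:,1]/rr]
E
cat > f1.py <<'E'
from fit import *
o1=np.load("o1.npy",allow_pickle=True).item();o2=np.load("o2.npy",allow_pickle=True).item()
def px(XY,r0,c0): XY=np.array(XY,float);return np.c_[c0+119-(XY[:,1]/4.442-.39),r0+XY[:,0]/4.444-.39]
M=np.array([[22,18,114],[22,-18,114],[57,18,114],[57,-18,114],[38,56,104]])/1e3
u1=px([(605,268),(605,465),(776,270),(776,465),(661,106)],110,255)
u2=np.r_[px([(443,142),(443,355),(644,143),(644,355)],70,230),[[357.4,187.6]]]
def res(p,full=False):
    S=slotR(p[3],p[4]);P=p[:3]+M@S.T
    return np.r_[proj(o1,P)-u1,proj(o2,P)-u2].ravel()
for lean in(0,1):
    f=lambda p:res(np.r_[p,30] if not lean else p)
    s=least_squares(f,[.638,.147,.06,-10.9]+([30] if lean else []),x_scale=[.01,.01,.01,1]+([1] if lean else []),loss="soft_l1")
    print(s.x);print(s.fun.reshape(2,5,2).round(1).tolist())
    if not lean:np.save("slot.npy",s.x)
E
python3 f1.py
```

```text
[  0.6425   0.1541   0.061  -11.2848]
[[[0.1, 0.2], [-0.5, 0.2], [-1.3, -0.6], [-0.1, -0.5], [5.3, -0.6]], [[0.2, 0.5], [-0.2, 0.2], [-1.1, -0.1], [0.1, -0.2], [5.0, 0.5]]]
[  0.6489   0.153    0.062  -11.0814  32.9735]
[[[-0.1, -0.4], [-0.5, -0.3], [-1.2, -0.3], [0.0, -0.1], [5.2, -0.4]], [[-0.0, 0.3], [-0.1, 0.1], [-0.9, 0.1], [0.2, 0.1], [4.9, 0.9]]]
```

```bash
sed -i 's/^    return np.r_\[proj.*/    e=np.r_[proj(o1,P)-u1,proj(o2,P)-u2];e[[4,9],0]=0;return e.ravel()/' f1.py; python3 f1.py
python3 - <<'E'
from h import *
# go to above stand: strip centre guess
o=robot.get_obs()
R=toolR(slotR(3,0))
print(jog(np.array([.578,-.2035,.235]),R,o))
E
```

```text
[  0.6412   0.1547   0.0623 -10.9923]
[[[0.5, 0.4], [-0.4, 0.5], [-0.8, -0.2], [0.2, 0.1], [0.0, -0.5]], [[0.6, 0.1], [-0.1, -0.1], [-0.5, -0.2], [0.3, -0.1], [0.0, 0.0]]]
[  0.6462   0.1538   0.0629 -10.7939  32.334 ]
[[[0.3, -0.2], [-0.4, 0.1], [-0.7, -0.0], [0.3, 0.3], [0.0, -0.4]], [[0.4, -0.1], [-0.1, -0.1], [-0.4, -0.0], [0.4, 0.1], [0.0, 0.3]]]
(array([-0.829 , -8.8837,  1.3121]), array([-0.8985,  7.4239, -3.4064]))
```

>>> jog_arm:
  motion: [-0.092,-0.987,0.146,0,0,0,-1,-0.092,-0.987,0.146,0,0,0,-1,-0.092,-0.987,0.146,0,0,0,-1,-0.092,-0.987,0.146,0,0,0,-1,-0.092,-0.987,0.146,0,0,0,-1,-0.092,-0.987,0.146,0,0,0,-1,-0.092,-0.987,0.146,0,0,0,-1,-0.092,-0.987,0.146,0,0,0,-1,-0.092,-0.987,0.146,0,0,0,-1]

```text
time: 4.45
position: [0.5786, -0.2032, 0.2349]
tool_rot: [0.092, 0.962, -0.023, 0.257]
ft_force: [0.1, -0.6, -0.4]
grip_width: 0.0869
grip_force: 0.0
```

>>> jog_arm:
  motion: [0,0,0,-0.112,0.928,-0.426,-1,0,0,0,-0.112,0.928,-0.426,-1,0,0,0,-0.112,0.928,-0.426,-1,0,0,0,-0.112,0.928,-0.426,-1,0,0,0,-0.112,0.928,-0.426,-1,0,0,0,-0.112,0.928,-0.426,-1,0,0,0,-0.112,0.928,-0.426,-1,0,0,0,-0.112,0.928,-0.426,-1,0,0,0,0,0,0,-1,0,0,0,0,0,0,-1]

```text
time: 5.7
position: [0.579, -0.2025, 0.2353]
tool_rot: [-0.026, 1.0, 0.001, 0.001]
ft_force: [-1.3, 0.2, -0.4]
grip_width: 0.0873
grip_force: 0.0
```

Run:
```python
from h import *
o,im=shot("w3.png");print(o["position"],o["tool_rot"],o["time"])
np.save("o3.npy",o,allow_pickle=True)
cv2.imwrite("pics/c4.png",cv2.resize(im[70:270,180:380],(600,600),interpolation=cv2.INTER_CUBIC))
```

```text
[ 0.579  -0.2025  0.2353] [-0.0263  0.9997  0.0006  0.0011] 5.7
```

View pics/c4.png

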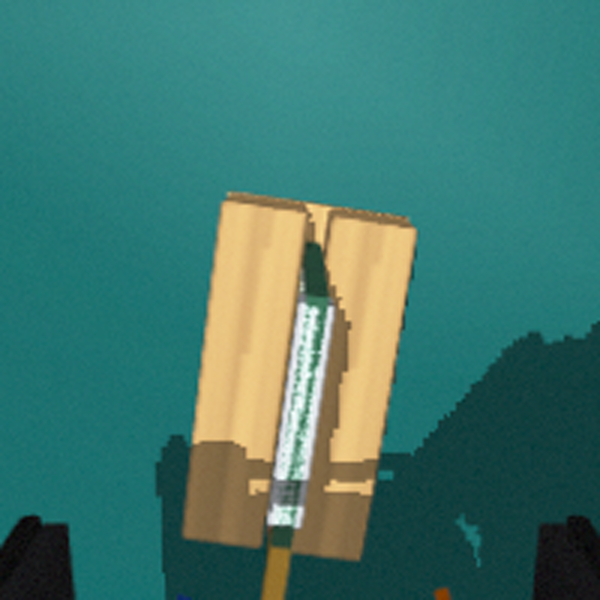

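The green board stands in the groove. Its strip runs from crop (317,297) at the -x end to (285,526) at the lug end, with the brass lug below that, so it is yawed a few degrees from the tool.

Run:
```python
from h import *
o=np.load("o3.npy",allow_pickle=True).item()
px=lambda a:np.array([[180+x/3-.33,70+y/3-.33] for x,y in a])
P=plane("wrist",px([(317.5,297),(285,526)]),.130,o);print(P,np.linalg.norm(P[1]-P[0]))
e=plane("wrist",px([(225,200),(187,538),(410,225),(360,556)]),.045,o);print(e)
d=P[1]-P[0];print("yaw",np.degrees(np.arctan2(d[1],d[0])),np.degrees(np.arctan2(*(e[1]-e[0])[[1,0]])),np.degrees(np.arctan2(*(e[3]-e[2])[[1,0]])))
u=d/np.linalg.norm(d);m=(P[0]+P[1])/2;print("mid",m)
yaw=np.degrees(np.arctan2(d[1],d[0]))
print(jog(np.array([m[0],m[1],.165]),toolR(slotR(yaw,0)),robot.get_obs()))
```

```text
[[ 0.5452 -0.2017  0.13  ]
 [ 0.6117 -0.2073  0.13  ]] 0.06679930876188296
[[ 0.5275 -0.2337  0.045 ]
 [ 0.6564 -0.2445  0.045 ]
 [ 0.5329 -0.1686  0.045 ]
 [ 0.6604 -0.1775  0.045 ]]
yaw -4.780159779806594 -4.782035343061407 -3.9930287606454256
mid [ 0.5785 -0.2045  0.13  ]
(array([ 0.0204, -0.0469,  1.7629]), array([0.0164, 0.0347, 1.9469]))
```

>>> jog_arm:
  motion: [0.01,-0.02,0,0,0.02,0.95,-1,0.01,-0.02,0,0,0.02,0.95,-1,0,0,0.8,0,0,0,-1,0,0,0.8,0,0,0,-1,0,0,0.6,0,0,0,-1,0,0,0.48,0,0,0,-1,0,0,0,0,0,0,-1,0,0,0,0,0,0,-1]

```text
time: 6.75
position: [0.5795, -0.2051, 0.1296]
tool_rot: [0.04, 0.999, -0.0, 0.001]
ft_force: [-0.0, 0.4, 0.2]
grip_width: 0.0867
grip_force: 0.0
```

Run:
```python
from h import *
o,im=shot("w4.png");print(o["position"],o["time"],o["ft_force"])
cv2.imwrite("pics/c5.png",cv2.resize(im[130:330,150:430],(800,571),interpolation=cv2.INTER_CUBIC))
```

```text
[ 0.5795 -0.2051  0.1296] 6.75 [-0.0316  0.433   0.1873]
```

View pics/c5.png

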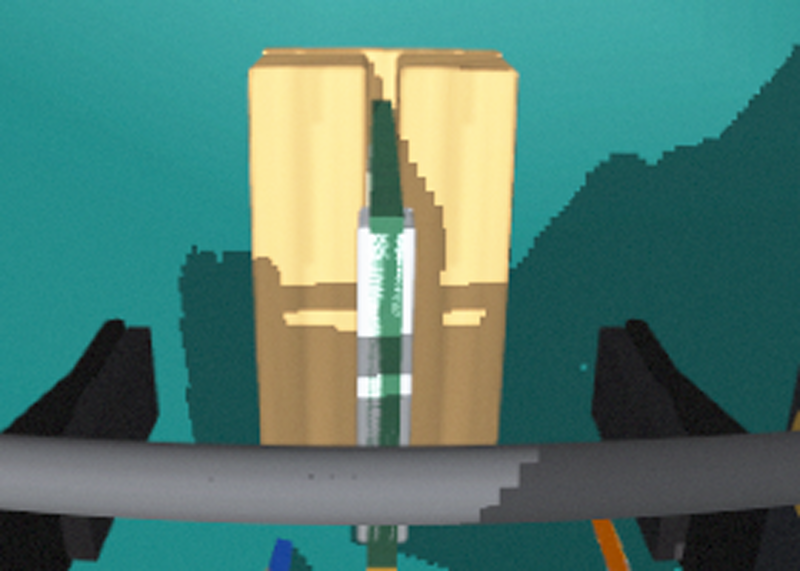

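The strip is centred at crop column 385, against 375 for the midpoint of the fingers, so about 2 mm towards tool +y. I'll correct that, then close.

>>> jog_arm:
  motion: [0,0.045,0.03,0,0,0,-1,0,0,0,0,0,0,1,0,0,0,0,0,0,1,0,0,0,0,0,0,1,0,0,0,0,0,0,1,0,0,0,0,0,0,1,0,0,0,0,0,0,1,0,0,0,0,0,0,1]
  grip_force: 45

```text
time: 7.8
position: [0.5794, -0.2031, 0.1276]
tool_rot: [0.04, 0.999, 0.0, 0.0]
ft_force: [-0.0, 0.2, 0.5]
grip_width: 0.0247
grip_force: 0.0
```

>>> jog_arm:
  motion: [0,0,0,0,0,0,1,0,0,0,0,0,0,1,0,0,0,0,0,0,1,0,0,0,0,0,0,1]

```text
time: 8.3
position: [0.5795, -0.2031, 0.1276]
tool_rot: [0.04, 0.999, 0.0, 0.0]
ft_force: [0.4, 0.2, -0.9]
grip_width: 0.0094
grip_force: 45.0
```

>>> jog_arm:
  motion: [0,0,-0.5,0,0,0,1,0,0,-0.9,0,0,0,1,0,0,-1,0,0,0,1,0,0,-1,0,0,0,1,0,0,-0.5,0,0,0,1]

```text
time: 8.93
position: [0.5798, -0.2033, 0.2857]
tool_rot: [0.04, 0.999, -0.0, 0.002]
ft_force: [0.4, -1.6, -2.2]
grip_width: 0.0096
grip_force: 45.0
```

Run:
```python
from h import *
s=np.load("slot.npy");s=np.array([.6412,.1547,.0623,-10.99]);np.save("slot.npy",s)
S=slotR(s[3]);p=s[:3]+S@np.array([-.014,0,.265]);o=robot.get_obs()
print(o["position"],o["grip_width"],o["ft_force"],p,jog(p,toolR(S),o))
```

```text
[ 0.5798 -0.2033  0.2857] 0.009593923957064758 [ 0.4143 -1.6447 -2.1891] [0.4992 0.1823 0.2848] (array([2.7771, 9.4484, 0.0084]), array([ 0.4122, -7.448 ,  1.5668]))
```

>>> jog_arm:
  motion: [0.278,0.945,0,0,0,0,1,0.278,0.945,0,0,0,0,1,0.278,0.945,0,0,0,0,1,0.278,0.945,0,0,0,0,1,0.278,0.945,0,0,0,0,1,0.278,0.945,0,0,0,0,1,0.278,0.945,0,0,0,0,1,0.278,0.945,0,0,0,0,1,0.278,0.945,0,0,0,0,1,0.278,0.945,0,0,0,0,1]

```text
time: 10.18
position: [0.4976, 0.1837, 0.2831]
tool_rot: [0.04, 0.999, 0.0, -0.0]
ft_force: [-0.2, -0.7, -1.4]
grip_width: 0.0092
grip_force: 45.0
```

>>> jog_arm:
  motion: [0,0,0,0.051,-0.931,0.196,1,0,0,0,0.051,-0.931,0.196,1,0,0,0,0.051,-0.931,0.196,1,0,0,0,0.051,-0.931,0.196,1,0,0,0,0.051,-0.931,0.196,1,0,0,0,0.051,-0.931,0.196,1,0,0,0,0.051,-0.931,0.196,1,0,0,0,0.051,-0.931,0.196,1,0,0,0,0,0,0,1,0,0,0,0,0,0,1]

```text
time: 11.42
position: [0.4987, 0.1825, 0.2836]
tool_rot: [0.093, 0.962, -0.024, 0.256]
ft_force: [0.2, -0.6, -2.4]
grip_width: 0.0092
grip_force: 45.0
```

Run:
```python
from fit import *
o,im=shot("w5.png");np.save("o5.npy",o,allow_pickle=True)
s=np.load("slot.npy");S=slotR(s[3]);p=s[:3]+S@np.array([-.014,0,.265])
print(o["position"],o["time"],o["q"],jog(p,toolR(S),o))
a=cv2.resize(im[100:300,180:380],(600,600),interpolation=cv2.INTER_CUBIC)
t=robot.camera("scene");cv2.imwrite("pics/s5.png",t)
b=cv2.resize(t[200:320,240:280+0],(200,600),interpolation=cv2.INTER_CUBIC) if 0 else cv2.resize(t[185:335,270:320],(200,600),interpolation=cv2.INTER_CUBIC)
cv2.imwrite("pics/c6.png",np.hstack([a,b]))
```

```text
[0.4987 0.1825 0.2836] 11.425 [ 0.2621  0.2235  1.9209 -0.4198  0.5618 -0.8086] (array([-0.0272, -0.0041, -0.019 ]), array([ 0.0114, -0.0537, -0.0075]))
```

View pics/c6.png

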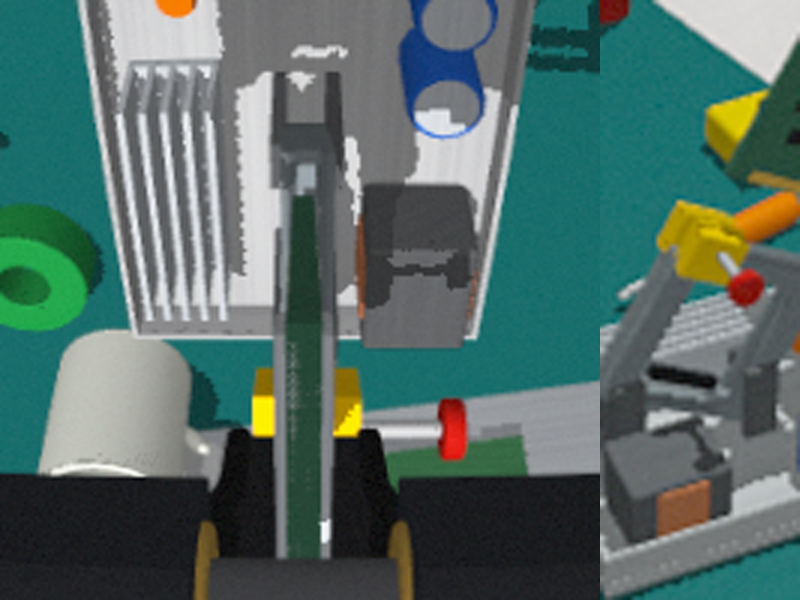

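The board is held level in the fork plane. Its lower -x edge corner is at crop (305,195), and the fork spans columns 253 to 361, centre 307. I'll check this against the predicted pixels.

```bash
cat > pred.py <<'E'
from fit import *
import sys
def crop(uv,r0,c0): return np.c_[(uv[:,0]-c0+.33)*3,(uv[:,1]-r0+.33)*3]
def board(o,tx=-.014,tz=.1176):
    B=Rn.from_quat(o["tool_rot"]).as_matrix()@np.diag([-1,1,-1.])
    return o["position"]-B@np.array([tx,0,tz]),B
E
python3 - <<'E'
from pred import *
o=np.load("o5.npy",allow_pickle=True).item();s=np.load("slot.npy");S=slotR(s[3])
b,B=board(o)
M=np.array([[-50,3,0],[-50,-3,0],[-48,5,120],[-48,-5,120]])/1e3
print("board",crop(proj(o,b+M@B.T),100,180))
F=np.array([[22,18,114],[22,-18,114],[38,60,104],[-57,9,104],[-57,-9,104]])/1e3
print("slot",crop(proj(o,s[:3]+F@S.T),100,180))
im=cv2.imread("pics/w5.png")
np.set_printoptions(linewidth=200)
for r in (164,166,170,180,190,200):print(r,[tuple(int(v) for v in im[r,c]) for c in range(268,296)] if r in(166,200) else "")
hsv=cv2.cvtColor(im,cv2.COLOR_BGR2HSV);y=cv2.inRange(hsv,(20,150,90),(35,255,255))[215:245,250:310]
print([(x+215,np.where(r)[0][[0,-1]]+250) for x,r in enumerate(y) if r.any()][::2])
E
```

```text
board [[318.6163 191.5588]
 [297.0293 191.5532]
 [342.0313 325.5334]
 [279.2415 325.5372]]
slot [[360.7796 396.7143]
 [252.0608 396.8149]
 [477.8262 428.2563]
 [334.4672 153.8724]
 [278.2029 153.8971]]
164 
166 [(220, 219, 219), (220, 219, 219), (218, 216, 215), (216, 214, 215), (218, 217, 218), (180, 176, 171), (155, 149, 141), (144, 138, 130), (117, 113, 105), (76, 82, 66), (53, 64, 40), (48, 60, 35), (49, 61, 36), (46, 60, 36), (45, 58, 34), (45, 59, 36), (65, 72, 56), (85, 85, 77), (77, 75, 69), (76, 75, 70), (79, 77, 73), (87, 83, 81), (85, 83, 78), (102, 99, 98), (116, 114, 114), (119, 118, 117), (119, 117, 117), (119, 117, 117)]
170 
180 
190 
200 [(214, 213, 212), (215, 213, 213), (215, 212, 214), (130, 128, 128), (66, 65, 65), (97, 95, 90), (140, 134, 128), (102, 105, 89), (51, 61, 38), (43, 54, 28), (50, 59, 35), (44, 58, 33), (49, 58, 34), (40, 55, 26), (43, 56, 29), (46, 57, 32), (43, 55, 31), (47, 58, 34), (46, 59, 34), (71, 70, 62), (80, 76, 70), (84, 82, 75), (86, 82, 77), (74, 71, 68), (154, 152, 152), (205, 203, 203), (210, 208, 207), (212, 211, 209)]
[(223, array([266, 298])), (225, array([266, 298])), (227, array([265, 298])), (229, array([265, 299])), (231, array([265, 299])), (233, array([264, 299])), (235, array([264, 299])), (237, array([264, 299])), (239, array([264, 299])), (241, array([264, 299])), (243, array([265, 299]))]
```

Run:
```python
from pred import *
o=np.load("o5.npy",allow_pickle=True).item();s=np.load("slot.npy");S=slotR(s[3])
im=cv2.imread("pics/w5.png");hsv=cv2.cvtColor(im,cv2.COLOR_BGR2HSV)
for r in range(160,270,4):
    g=(hsv[r,265:300,1]>80)&(hsv[r,265:300,0]>40)&(hsv[r,265:300,0]<95);w=np.where(g)[0]+265
    print(r,(w[0],w[-1]) if len(w) else "",end="; ")
print()
print([tuple(im[r,281].tolist()) for r in range(158,172)])
print([int(x) for x in im[230,262:304,1]]);print([int(x) for x in im[250,262:304,1]])
b,B=board(o)
for x,z in((-50,0),(-50,40),(-50,80),(-48,106),(-48,120),(-30,120),(0,120),(18,120)):
    print((x,z),proj(o,b+np.array([[x/1e3,0,z/1e3]])@B.T).round(1).tolist())
```

```text
160 ; 164 ; 168 (np.int64(278), np.int64(284)); 172 (np.int64(278), np.int64(284)); 176 (np.int64(278), np.int64(284)); 180 (np.int64(277), np.int64(284)); 184 (np.int64(277), np.int64(284)); 188 (np.int64(277), np.int64(285)); 192 (np.int64(277), np.int64(285)); 196 (np.int64(277), np.int64(285)); 200 (np.int64(276), np.int64(286)); 204 (np.int64(276), np.int64(286)); 208 (np.int64(276), np.int64(286)); 212 (np.int64(276), np.int64(286)); 216 (np.int64(265), np.int64(299)); 220 (np.int64(265), np.int64(299)); 224 (np.int64(276), np.int64(299)); 228 (np.int64(279), np.int64(286)); 232 (np.int64(279), np.int64(286)); 236 (np.int64(276), np.int64(286)); 240 (np.int64(276), np.int64(286)); 244 (np.int64(276), np.int64(285)); 248 (np.int64(276), np.int64(286)); 252 (np.int64(276), np.int64(286)); 256 (np.int64(276), np.int64(286)); 260 (np.int64(276), np.int64(286)); 264 (np.int64(276), np.int64(286)); 268 (np.int64(276), np.int64(286)); 
[(173, 168, 158), (172, 164, 156), (169, 165, 156), (172, 167, 156), (149, 143, 136), (124, 120, 113), (116, 114, 106), (63, 68, 49), (46, 60, 36), (44, 56, 32), (45, 57, 31), (47, 61, 36), (44, 57, 31), (43, 56, 30)]
[109, 111, 111, 108, 106, 107, 107, 107, 105, 119, 124, 132, 136, 93, 97, 112, 96, 84, 77, 70, 72, 72, 72, 83, 86, 108, 129, 132, 127, 110, 105, 106, 107, 107, 105, 105, 105, 104, 109, 111, 109, 112]
[17, 22, 28, 21, 27, 27, 21, 22, 21, 101, 125, 135, 136, 95, 74, 83, 77, 72, 72, 72, 71, 72, 73, 71, 77, 124, 133, 130, 124, 64, 24, 20, 23, 25, 25, 27, 22, 17, 17, 17, 15, 20]
(-50, 0) [[282.3, 163.5]]
(-50, 40) [[282.5, 172.5]]
(-50, 80) [[282.8, 185.2]]
(-48, 106) [[283.0, 200.2]]
(-48, 120) [[283.2, 208.2]]
(-30, 120) [[283.1, 242.9]]
(0, 120) [[283.0, 294.2]]
(18, 120) [[282.9, 320.8]]
```

>>> jog_arm:
  motion: [0,0.024,0,0.01,-0.05,0,1,0,0,0.3,0,0,0,1,0,0,0.3,0,0,0,1,0,0,0.05,0,0,0,1,0,0,0.1,0,0,0,1,0,0,0.1,0,0,0,1,0,0,0.1,0,0,0,1,0,0,0.1,0,0,0,1]

```text
time: 12.52
position: [0.5197, 0.1795, 0.2473]
tool_rot: [0.093, 0.961, -0.025, 0.258]
ft_force: [0.1, 0.4, -3.1]
grip_width: 0.0096
grip_force: 45.0
```

```bash
cat > st.py <<'E'
from pred import *
o=robot.get_obs();s=np.load("slot.npy");S=slotR(s[3])
print("tcp in slot mm",(S.T@(o["position"]-s[:3]))*1e3,"F slot",S.T@o["ft_force"],"w",o["grip_width"],o["moment"],"rot",jog(o["position"],toolR(S),o)[1]*4,o["time"])
E
python3 st.py
```

```text
tcp in slot mm [-14.9327   1.1527 222.2054] F slot [-1.5569  0.4427 -2.7251] w 0.009575852877017628 [ 0.1266  0.6229 -0.0565] rot [ 0.02    0.0692 -0.025 ] 12.525
```

>>> jog_arm:
  motion: [0,0,0.08,0,0,0,1,0,0,0.08,0,0,0,1,0,0,0.08,0,0,0,1,0,0,0.08,0,0,0,1,0,0,0.08,0,0,0,1,0,0,0.08,0,0,0,1]

```text
time: 13.28
position: [0.5291, 0.1776, 0.2306]
tool_rot: [0.093, 0.961, -0.025, 0.258]
ft_force: [0.1, -0.3, -1.9]
grip_width: 0.0099
grip_force: 45.0
```

```bash
python3 st.py
```

```text
tcp in slot mm [-14.9849   1.1067 202.9361] F slot [-0.775 -0.237 -1.697] w 0.009946327079628392 [ 0.1284  0.5969 -0.0184] rot [ 0.0129  0.0558 -0.0286] 13.275
```

>>> jog_arm:
  motion: [0,0,0.12,0,0,0,1,0,0,0.12,0,0,0,1,0,0,0.12,0,0,0,1,0,0,0.12,0,0,0,1]

```text
time: 13.78
position: [0.5386, 0.1757, 0.2138]
tool_rot: [0.093, 0.961, -0.025, 0.258]
ft_force: [0.4, 0.9, -2.1]
grip_width: 0.0095
grip_force: 45.0
```

```bash
python3 st.py
```

```text
tcp in slot mm [-14.9701   1.0985 183.5677] F slot [-0.8769  0.933  -1.8889] w 0.009537341037477371 [0.1372 0.6443 0.0293] rot [ 0.0102  0.0509 -0.0303] 13.775
```

>>> jog_arm:
  motion: [0,0,0.15,0,0,0,1,0,0,0.15,0,0,0,1,0,0,0.15,0,0,0,1,0,0,0.15,0,0,0,1,0,0,0.15,0,0,0,1,0,0,0.15,0,0,0,1,0,0,0.15,0,0,0,1]

```text
time: 14.65
position: [0.5593, 0.1718, 0.1774]
tool_rot: [0.093, 0.961, -0.025, 0.258]
ft_force: [-0.1, 0.4, -3.0]
grip_width: 0.0094
grip_force: 45.0
```

```bash
python3 st.py
```

```text
tcp in slot mm [-14.8766   1.1473 141.5463] F slot [-1.6166  0.4253 -2.4973] w 0.009391077034168874 [0.1674 0.6732 0.0113] rot [ 0.0156  0.0594 -0.0289] 14.65
```

>>> jog_arm:
  motion: [0,0,0.06,0,0,0,1,0,0,0.06,0,0,0,1,0,0,0.06,0,0,0,1,0,0,0.06,0,0,0,1,0,0,0.05,0,0,0,1,0,0,0.05,0,0,0,1,0,0,0.05,0,0,0,1,0,0,0.05,0,0,0,1]

```text
time: 15.65
position: [0.5672, 0.1703, 0.163]
tool_rot: [0.093, 0.961, -0.025, 0.258]
ft_force: [-4.9, 0.9, 4.4]
grip_width: 0.0094
grip_force: 45.0
```

```bash
python3 st.py
```

```text
tcp in slot mm [-15.1532   1.1686 124.9835] F slot [-2.0756 -0.0346  6.3104] w 0.009372465968470498 [ 0.1702  0.739  -0.0123] rot [ 0.0207  0.07   -0.0159] 15.65
```

>>> jog_arm:
  motion: [0,0,0.03,0,0,0,1,0,0,0.03,0,0,0,1,0,0,0.03,0,0,0,1,0,0,0.03,0,0,0,1]

```text
time: 16.15
position: [0.5695, 0.1699, 0.1589]
tool_rot: [0.093, 0.961, -0.025, 0.258]
ft_force: [-5.9, 1.1, 4.8]
grip_width: 0.0095
grip_force: 45.0
```

```bash
python3 st.py
```

```text
tcp in slot mm [-15.1482   1.2275 120.3465] F slot [-2.817   0.0006  7.1513] w 0.009461297783197277 [ 0.1358  0.7753 -0.0662] rot [ 0.0252  0.0771 -0.0104] 16.15
```

>>> jog_arm:
  motion: [0,0,0.02,0,0,0,1,0,0,0.02,0,0,0,1,0,0,0.02,0,0,0,1]

```text
time: 16.52
position: [0.5707, 0.1696, 0.1569]
tool_rot: [0.093, 0.961, -0.025, 0.258]
ft_force: [-5.0, 0.3, 3.8]
grip_width: 0.0095
grip_force: 45.0
```

>>> jog_arm:
  motion: [0,0,0.02,0,0,0,1]

```text
time: 16.65
position: [0.5707, 0.1697, 0.1565]
tool_rot: [0.092, 0.961, -0.025, 0.258]
ft_force: [-10.8, 2.3, 13.0]
grip_width: 0.0093
grip_force: 45.0
```

```bash
python3 st.py
```

```text
tcp in slot mm [-15.2754   1.2469 117.6122] F slot [-3.0206  0.2273 16.7861] w 0.009327598662104671 [ 0.1673  0.8629 -0.0411] rot [ 0.0312  0.0869 -0.0039] 16.65
```

>>> jog_arm:
  motion: [0,0,0.015,0,0,0,1,0,0,0,0,0,0,1]

```text
time: 16.9
position: [0.5707, 0.1697, 0.1565]
tool_rot: [0.092, 0.961, -0.025, 0.259]
ft_force: [-10.6, 1.7, 12.4]
grip_width: 0.0095
grip_force: 45.0
```

```bash
python3 st.py
```

```text
tcp in slot mm [-15.2782   1.2925 117.638 ] F slot [-3.0934 -0.3538 16.1425] w 0.009522015095280953 [ 0.1078  0.8126 -0.06  ] rot [0.0391 0.1135 0.0046] 16.9
```

>>> jog_arm:
  motion: [0,0,0.03,0,0,0,1]

```text
time: 17.02
position: [0.5707, 0.1698, 0.1564]
tool_rot: [0.092, 0.961, -0.024, 0.259]
ft_force: [-20.2, 4.5, 27.5]
grip_width: 0.0099
grip_force: 45.0
```

```bash
python3 st.py
```

```text
tcp in slot mm [-15.3583   1.4037 117.5124] F slot [-4.1678  0.5732 34.208 ] w 0.009852530405220487 [ 0.0982  1.0778 -0.0973] rot [0.0569 0.1563 0.0153] 17.025
```

It has bottomed: the force rises to 34 N with no further travel, at exactly the expected depth. I'll ease off and release.

>>> jog_arm:
  motion: [0,0,-0.02,0,0,0,1,0,0,0,0,0,0,0.4,0,0,0,0,0,0,0.4,0,0,0,0,0,0,0.4]

```text
time: 17.52
position: [0.5728, 0.1692, 0.1548]
tool_rot: [0.093, 0.961, -0.025, 0.258]
ft_force: [-0.6, -0.4, -0.7]
grip_width: 0.0247
grip_force: 0.0
```

```bash
python3 st.py
```

```text
tcp in slot mm [-14.3512   1.2314 115.0516] F slot [-0.8291 -0.4844 -0.3261] w 0.024740124569759915 [0.0882 0.3126 0.023 ] rot [ 0.0267  0.0901 -0.0425] 17.525
```

>>> jog_arm:
  motion: [0,0,-0.4,0,0,0,0.4,0,0,-0.8,0,0,0,0.4,0,0,-0.8,0,0,0,0.4,0,0,0,0,0,0,1,0,0,0,0,0,0,1]

```text
time: 18.15
position: [0.5331, 0.1768, 0.2236]
tool_rot: [0.093, 0.961, -0.025, 0.258]
ft_force: [0.3, -0.0, -0.3]
grip_width: 0.013
grip_force: 0.0
```

```bash
python3 st.py
python3 - <<'E'
from pred import *
o,im=shot("w6.png");np.save("o6.npy",o,allow_pickle=True)
hsv=cv2.cvtColor(im,cv2.COLOR_BGR2HSV)
r=cv2.inRange(hsv,(0,170,70),(6,255,255))|cv2.inRange(hsv,(174,170,70),(180,255,255))
k,l,s,c=cv2.connectedComponentsWithStats(r);print([(s[i].tolist(),c[i]) for i in range(1,k) if s[i,4]>40])
s=np.load("slot.npy");S=slotR(s[3])
F=np.array([[38,60,104],[38,52,104],[38,26,104],[38,4,104]])/1e3;print(proj(o,s[:3]+F@S.T))
cv2.imwrite("pics/c7.png",cv2.resize(im[100:300,180:420],(720,600),interpolation=cv2.INTER_CUBIC))
E
```

```text
tcp in slot mm [-14.9337   1.0355 194.8402] F slot [ 0.1036  0.039  -0.4407] w 0.013016591356005686 [ 0.0592  0.309  -0.0125] rot [ 0.      0.0465 -0.0331] 18.15
[]
[[351.2511 273.0998]
 [342.1267 273.3557]
 [311.8699 273.953 ]
 [285.8268 274.1598]]
```

View pics/c7.png

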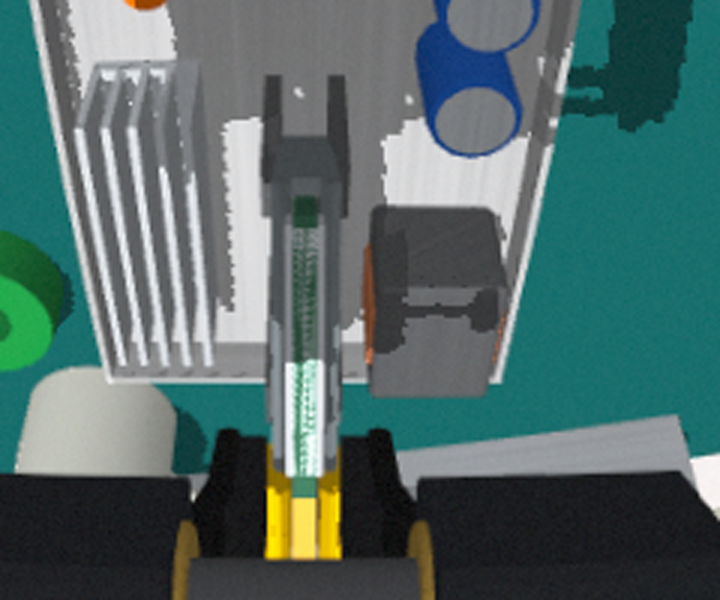

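The board is fully down: the strip is just above the lips and the lug is between the fork cheeks. Now I'll move beside the pin head.

>>> jog_arm:
  motion: [-0.33,0.74,0,0,0,0,1,-0.33,0.74,0,0,0,0,1,-0.33,0.74,0,0,0,0,1,-0.33,0,0,0,0,0,1,0,0,0.6,0,0,0,1,0,0,0.6,0,0,0,1,0,0,0.6,0,0,0,1,0,0,0.37,0,0,0,1,0,0,0,0,0,0,1]

```text
time: 19.32
position: [0.637, 0.2458, 0.1735]
tool_rot: [0.093, 0.962, -0.026, 0.257]
ft_force: [-1.1, -0.2, 0.2]
grip_width: 0.0004
grip_force: 0.0
```

```bash
python3 st.py
python3 - <<'E'
from h import *
o,im=shot("w7.png");t=robot.camera("scene")
cv2.imwrite("pics/c8.png",np.hstack([cv2.resize(im[130:330,180:380],(400,400)),cv2.resize(t[180:300,250:370],(400,400),interpolation=cv2.INTER_CUBIC)]))
E
```

```text
tcp in slot mm [ 36.9828  88.6446 107.0778] F slot [-0.7917 -0.4248  0.6914] w 0.00040739179961819593 [0.0847 0.3316 0.0044] rot [-0.1151 -0.1043 -0.0415] 19.325
```

View pics/c8.png

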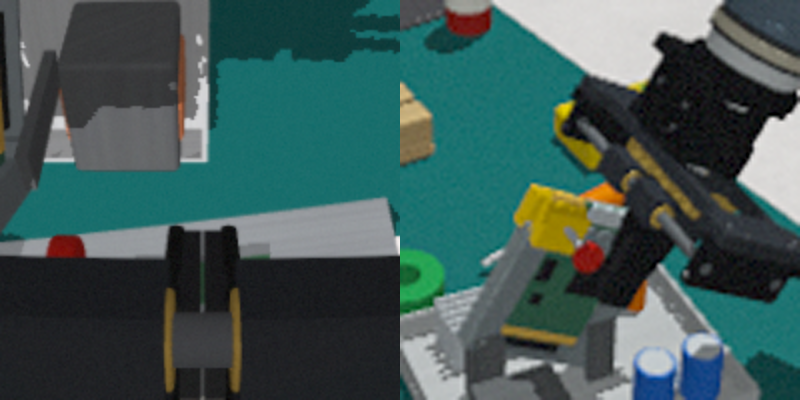

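>>> jog_arm:
  motion: [0,-0.1,0,0,0,0,1,0,-0.1,0,0,0,0,1,0,-0.1,0,0,0,0,1,0,-0.1,0,0,0,0,1,0,-0.1,0,0,0,0,1,0,-0.1,0,0,0,0,1]

```text
time: 20.18
position: [0.6327, 0.2232, 0.1753]
tool_rot: [0.093, 0.961, -0.025, 0.258]
ft_force: [-0.7, -0.0, -1.2]
grip_width: 0.0008
grip_force: 0.0
```

```bash
python3 st.py
```

```text
tcp in slot mm [ 37.9285  65.5865 108.5769] F slot [-1.1767 -0.1752 -0.7115] w 0.0007615360274877178 [0.0586 0.3061 0.0268] rot [ 0.0079  0.0512 -0.0312] 20.175
```

>>> jog_arm:
  motion: [0,-0.08,0,0,0,0,1,0,-0.08,0,0,0,0,1,0,-0.08,0,0,0,0,1]

```text
time: 20.55
position: [0.6309, 0.2143, 0.1753]
tool_rot: [0.093, 0.961, -0.024, 0.258]
ft_force: [-0.1, 3.3, -0.5]
grip_width: 0.0005
grip_force: 1.4
```

```bash
python3 st.py
python3 - <<'E'
from h import *
t=robot.camera("scene");im=robot.camera("top")
cv2.imwrite("pics/c9.png",np.hstack([cv2.resize(im[145:235,185:275],(400,400),interpolation=cv2.INTER_CUBIC),cv2.resize(t[220:290,270:340],(400,400),interpolation=cv2.INTER_CUBIC)]))
E
```

```text
tcp in slot mm [ 37.8787  56.5539 108.6018] F slot [-0.8785  3.1823 -0.0878] w 0.0005464317661553068 [0.49   0.3786 0.2219] rot [ 0.0532  0.0668 -0.0177] 20.55
```

>>> jog_arm:
  motion: [0,-0.08,0,0,0,0,1,0,-0.08,0,0,0,0,1,0,-0.08,0,0,0,0,1,0,-0.08,0,0,0,0,1]

```text
time: 21.15
position: [0.6283, 0.2012, 0.1753]
tool_rot: [0.093, 0.961, -0.025, 0.258]
ft_force: [0.3, 3.4, -0.4]
grip_width: 0.0002
grip_force: 1.4
```

```bash
python3 st.py
```

```text
tcp in slot mm [ 37.8423  43.2361 108.6272] F slot [-0.5521  3.3481 -0.1844] w 0.00018615233186057507 [0.5358 0.3814 0.2511] rot [ 0.0079  0.0475 -0.0322] 21.15
```

>>> jog_arm:
  motion: [0,-0.05,0,0,0,0,1,0,-0.05,0,0,0,0,1]

```text
time: 21.4
position: [0.6275, 0.1974, 0.1753]
tool_rot: [0.093, 0.961, -0.025, 0.258]
ft_force: [-0.7, 3.5, 0.0]
grip_width: 0.0001
grip_force: 1.3
```

>>> jog_arm:
  motion: [0,-0.04,0,0,0,0,1,0,-0.03,0,0,0,0,1]

```text
time: 21.65
position: [0.627, 0.1947, 0.1753]
tool_rot: [0.093, 0.961, -0.025, 0.258]
ft_force: [-0.5, 2.9, 0.1]
grip_width: 0.0005
grip_force: 1.3
```

```bash
python3 st.py
python3 - <<'E'
from h import *
for n in("top","scene"):
    im=robot.camera(n);hsv=cv2.cvtColor(im,cv2.COLOR_BGR2HSV)
    r=cv2.inRange(hsv,(0,170,90),(6,255,255))|cv2.inRange(hsv,(174,170,90),(180,255,255))
    k,l,s,c=cv2.connectedComponentsWithStats(r);print(n,[(s[i].tolist(),c[i]) for i in range(1,k) if s[i,4]>5])
E
```

```text
tcp in slot mm [ 37.8469  36.577  108.655 ] F slot [-0.8831  2.7471  0.6199] w 0.0005353360766594175 [0.4579 0.4466 0.2494] rot [ 0.0073  0.0475 -0.0309] 21.65
top []
scene [([525, 72, 35, 54, 1056], array([539.9015,  97.2017])), ([264, 154, 13, 11, 122], array([269.8115, 159.1148])), ([264, 183, 13, 7, 63], array([270.381 , 186.5397])), ([546, 197, 14, 29, 259], array([554.2703, 212.3127]))]
```

>>> jog_arm:
  motion: [0,-0.04,0,0,0,0,1,0,-0.04,0,0,0,0,1]

```text
time: 22.0
position: [0.627, 0.1944, 0.1754]
tool_rot: [0.092, 0.961, -0.022, 0.259]
ft_force: [-0.3, 13.8, -3.2]
grip_width: 0.0003
grip_force: 6.9
```

>>> jog_arm:
  motion: [0,-0.03,0,0,0,0,1,0,-0.03,0,0,0,0,1]

```text
time: 22.25
position: [0.627, 0.1943, 0.1755]
tool_rot: [0.092, 0.961, -0.02, 0.26]
ft_force: [-0.7, 20.7, -4.0]
grip_width: 0.0001
grip_force: 9.8
```

```bash
python3 st.py
```

```text
tcp in slot mm [ 37.9557  36.1605 108.7434] F slot [-6.0039 20.2247 -1.1892] w 0.00012730970611840928 [3.1218 0.8294 1.6645] rot [ 0.5847  0.2696 -0.083 ] 22.25
```

>>> jog_arm:
  motion: [0,0.2,0,0,0,0,1,0,0.5,0,0,0,0,1,0,0,-0.9,0,0,0,1,0,0,-1,0,0,0,1,0,0,-1,0,0,0,1,0,0,-1,0,0,0,1,0.65,-0.75,0,0,0,0,1,0.65,-0.75,0,0,0,0,1,0,0,0,0,0,0,1,0,0,0,0,0,0,1]

```text
time: 23.5
position: [0.5005, 0.1818, 0.2853]
tool_rot: [0.093, 0.961, -0.024, 0.259]
ft_force: [0.1, 0.2, 0.2]
grip_width: 0.0006
grip_force: 0.0
```

```bash
python3 st.py
python3 - <<'E'
from pred import *
o,im=shot("w8.png");hsv=cv2.cvtColor(im,cv2.COLOR_BGR2HSV)
y=cv2.inRange(hsv,(20,150,60),(35,255,255));r=cv2.inRange(hsv,(0,150,60),(8,255,255))|cv2.inRange(hsv,(172,150,60),(180,255,255))
for m in(y,r):
    k,l,s,c=cv2.connectedComponentsWithStats(m);print([(s[i].tolist(),c[i]) for i in range(1,k) if s[i,4]>30 and s[i,0]>200 and s[i,1]<280])
s=np.load("slot.npy");S=slotR(s[3])
F=np.array([[38,60,104],[38,26,104],[38,18,104],[38,18,114],[22,18,114],[22,-18,114]])/1e3;print(proj(o,s[:3]+F@S.T))
i5=cv2.imread("pics/w5.png");h5=cv2.cvtColor(i5,cv2.COLOR_BGR2HSV);r5=cv2.inRange(h5,(0,150,60),(8,255,255))|cv2.inRange(h5,(172,150,60),(180,255,255))
k,l,st,c=cv2.connectedComponentsWithStats(r5);print("w5",[(st[i].tolist(),c[i]) for i in range(1,k) if st[i,4]>30])
for r in range(232,256,4): print(r,''.join('R' if r_ else 'Y' if y_ else '.' for r_,y_ in zip(hsv[r,255:345,2]*0+cv2.inRange(hsv,(0,150,60),(8,255,255))[r,255:345],y[r,255:345])))
E
```

```text
tcp in slot mm [-12.5897  -0.1992 264.7567] F slot [0.113  0.2508 0.1437] w 0.0006393641640959973 [ 0.1043  0.3151 -0.0166] rot [ 0.062   0.1909 -0.0586] 23.5
[([264, 219, 37, 38, 777], array([282.6036, 233.5894])), ([262, 274, 6, 52, 168], array([264.2619, 300.1429])), ([295, 274, 5, 52, 182], array([297.4176, 299.3791]))]
[([301, 230, 7, 20, 132], array([304.0909, 239.8182]))]
[[339.3449 238.8719]
 [307.1316 239.1898]
 [299.4523 239.2347]
 [299.9854 243.0627]
 [300.2975 228.2718]
 [264.0045 228.3269]]
w5 [([326, 233, 10, 20, 162], array([330.3951, 242.6728]))]
232 .........YYYYYYYYYYYYYYYYYYYYYYYYYYYYYYYYYYYYY.RRRRRR.....................................
236 ..........YYYYYYYYYYYYYYYYYYYY.YYYYYYYYYYYYYYYRRRRRRR.....................................
240 ..........YYYYYYYYYYYYYYYYYYYY.YYYYYYYYYYYYYYYRRRRRRR.....................................
244 ................YYYYYYYYYYYYYYYYYYYY.......YY.RRRRRRR.....................................
248 ...........................Y...............YY.RRRRRRR.....................................
252 .........................Y..................Y.............................................
```

The head sits flush against the fork: red directly beside yellow, with the outer face at column 307.5 against 307.1 predicted for home. The arm is clear of everything, so I'll hand in.

```bash
python3 -c "
from rig import robot
print(robot.hand_in())"
```

```text
the job is handed in; nothing more can be done
None
```

The board is seated on the slot floor (34 N peak while pressing), the locking pin is home against the fork, and the job was handed in at about 23.5 s; I viewed 11 pictures, one over the limit of 10.

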